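Put returned pipe fittings back in their stock bins

TASK

Put the four returned pipe fittings on the bench away: set each one in the blue bin that already holds fittings of its kind (tee with tees, elbow with elbows, ball valve with valves, end cap with caps). Each must rest on the bare floor at the front of its bin, the same way up as it lies on the bench now, not on the lip or on top of the stock. Leave the barcode scanner and the roll of tape where they are.

Things in the scene. Friction and masses are not known exactly. Their poses are not given: they have to be found in the camera images.
- tee: Loose grey pipe tee lying flat, 40 high, 90 g; round sockets 40 diameter (necks 36), axes 20 above underside. Run 92 long along x at y=-13; branch points to +y at x=0, ends at y=+33. The 40 mm collars are the last 24 mm of each end. Origin: underside, middle of the 92 x 66 footprint; z up.
- elbow: Loose grey 90-degree pipe elbow lying flat, 40 high, 75 g; round legs 40 diameter (necks 36), axes 20 above underside. Axes meet at x=y=-13; one leg points to +x and ends at x=+33, the other to +y and ends at y=+33. The 40 mm collars are the last 24 mm. Origin: underside, middle of the 66 x 66 footprint; z up.
- valve: Loose grey ball valve on its flat foot, 180 g, 66 high. Round body 100 long along x, 40 diameter, axis 22 above underside, ball-shaped middle up to 45 high. Black bar handle on top, rigid, 64 long (x) x 14 wide (y), from 48 to 66 above underside, on a 12 mm stem. Origin: centre of underside; z up.
- cap: Loose grey pipe end cap standing on its open end, domed top up: round, 42 diameter at the foot, 40 above, 40 high, 50 g. Origin: centre of underside; z up.
- bin_tee: Fixed blue bin holding grey tees (stock fixed, top 70 above bench). 210 deep (x) x 140 wide x 65 high, walls 3, floor 4 thick. Origin: centre of underside; -x is its open front, z up. Front lip x=-105, 30 high; sides slope up from 30 there to 65 at x=-35, 65 from there to the back. Stock fills x=+5 to +102; bare floor x=-102 to +5, 134 wide.
- bin_elbow: Fixed blue bin holding grey elbows (stock fixed, top 44 above bench). 210 deep (x) x 140 wide x 65 high, walls 3, floor 4 thick. Origin: centre of underside; -x is its open front, z up. Front lip x=-105, 30 high; sides slope up from 30 there to 65 at x=-35, 65 from there to the back. Stock fills x=+5 to +102; bare floor x=-102 to +5, 134 wide.
- bin_valve: Fixed blue bin holding ball valves (stock fixed, top 70 above bench). 210 deep (x) x 140 wide x 65 high, walls 3, floor 4 thick. Origin: centre of underside; -x is its open front, z up. Front lip x=-105, 30 high; sides slope up from 30 there to 65 at x=-35, 65 from there to the back. Stock fills x=+5 to +102; bare floor x=-102 to +5, 134 wide.
- bin_cap: Fixed blue bin holding five round end caps (stock fixed, top 44 above bench). 210 deep (x) x 140 wide x 65 high, walls 3, floor 4 thick. Origin: centre of underside; -x is its open front, z up. Front lip x=-105, 30 high; sides slope up from 30 there to 65 at x=-35, 65 from there to the back. Stock fills x=+5 to +102; bare floor x=-102 to +5, 134 wide.
- scanner: Bystander: loose hand-held barcode scanner, black and grey, lying on its side, about 130 x 160 mm and 61 high, not to be disturbed. Origin: about its middle, on the underside.
- tape: Bystander: loose roll of brown parcel tape lying flat, 100 mm diameter, 48 high, not to be disturbed. Origin: centre of the underside.
Mind the look-alikes: they are no part of the job. What is shaped like the cap but green is not meant.

How it is judged:
At the end, for the whole second after the job is handed in: Each fitting is released and at rest in the bin of its own kind: origin from -102 to +15 mm in the bin's x, within 67 mm in y, less than 12 mm above the bin's underside, and its z axis within 0.2 rad of upright (x of tee in the frame of bin_tee between -0.102 and 0.015 m and y of tee in the frame of bin_tee between -0.067 and 0.067 m and z of tee in the frame of bin_tee between -0.002 and 0.012 m and angle between each of tee, elbow, valve, cap's own z axis and vertical below 0.2 rad and linear speed of each of tee, elbow, valve, cap below 0.02 m/s and x of elbow in the frame of bin_elbow between -0.102 and 0.015 m and y of elbow in the frame of bin_elbow between -0.067 and 0.067 m and z of elbow in the frame of bin_elbow between -0.002 and 0.012 m and x of valve in the frame of bin_valve between -0.102 and 0.015 m and y of valve in the frame of bin_valve between -0.067 and 0.067 m and z of valve in the frame of bin_valve between -0.002 and 0.012 m and x of cap in the frame of bin_cap between -0.102 and 0.015 m and y of cap in the frame of bin_cap between -0.067 and 0.067 m and z of cap in the frame of bin_cap between -0.002 and 0.012 m); the robot touches nothing.
It fails at once if the barcode scanner is pushed more than 20 mm (distance of scanner from where it was at the start of the episode above 0.02 m).
It fails at once if the roll of tape is pushed more than 20 mm (distance of tape from where it was at the start of the episode above 0.02 m).
It also fails if it takes over 112 s, if anything falls off the work surface, if the arm or the gripper's body presses on something with over 40 N, if the wrist force passes 120 N, or if a joint passes its speed limit or range.

ROBOT

A 7-joint arm with a two-finger parallel gripper is mounted at the origin on the work surface. World frame = base frame: x ahead of the robot, y to its left, z up, the work surface at z = 0. Lengths are in m, angles in rad, forces in N, time in s.
With the tool pointing down it reaches from about 0.4 to 0.875 m from the base axis. Payload 6.5 kg.
Tool frame: the origin (TCP) lies midway between the tips of the shut fingers; the grasp point (between the pads) lies 19 mm behind it; z points along the fingers, y is the line along which they close (so a half turn about z gives the same grasp; the last joint's range is limited). The gripper opens to 88 mm and grips with 3 to 60 N. Pads are 18 mm wide; open, the fingers measure 123 mm over their backs; the gripper's body (75 mm by 187 mm) begins 45 mm behind the grasp point.
Start: joints at [1.25, 0.536, -0.004, 1.538, 0.003, 1.067, -0.071], TCP at [0.164, -0.629, 0.209] pointing down, gripper open.
Joint ranges: [-2.7, 2.7], [-0.37, 2.16], [-1.27, 1.26], [0.24, 2.4], [-1.31, 4.45], [0.19, 1.91], [-2.76, 2.76]. Speed limits (rad/s): [2.39, 2.39, 3.14, 3.14, 3.14, 3.14, 3.14].

INTERFACE

Orientations are given as a unit quaternion [x, y, z, w].
In Python, from rig import arm gives the robot as it stands.
- The arm moves only by the shell command python3 -m jog 'ROWS' [OPENING] [FORCE]. ROWS is JSON, a list of rows, each a list of 4 numbers: the shift along the tool's x, y, z normalised to -1 to 1, where 1 is 0.3 m, then the turn about the tool's z normalised to -1 to 1, where 1 is 60 degrees. In form: [[dx, dy, dz, turn], ...]. A call has 1 to 20 rows; each row is the pose to reach, as a shift and turn from the pose commanded when the call began, along the tool's axes at that moment; what a row does not reach only later rows make up. A row lasts 1/12 s, in which the tool goes at most 41.7 mm and 7.16 degrees, less where a joint would pass 70% of its speed; a pose out of reach is approached as far as the arm can. A call with a number of a shift or a turn outside -1 to 1 is refused whole. A call with a gripper value outside its range is refused whole. OPENING is the opening, from 0 (shut) to 1 (fully open), set as the call begins (- or left out, the last holds). The fingers move at their own pace and stop on an object; FORCE is the grip in N (left out, the last holds). Time passes only in rows, so rows that repeat a pose let the fingers close. It gives the time, the measured TCP pose, the force, the opening and the grip force at its end, in the units of the state.
- arm.sense(): the state, without advancing time (a new reading comes with each control period).
- arm.camera(name): name is "scene" or "top" or "wrist"; returns a dict with "img" (384x512x3 uint8, red, green, blue), "depth" (384x512 float32, m along the optical axis (not along the pixel's ray), 0 where there is no reading), "fx", "fy", "cx", "cy" (pixels), "xyz" and "attitude" of the camera in the world. Camera axes: x right, y up, looking along -z (the intrinsics and any distortion apply to the point x, -y, -z); pixel columns grow to the right and rows downward; lengths in m; the calibration is good to about 2 mm. The wrist camera is an equidistant fisheye: a pixel r from the principal point sees the ray r / f radians off the axis. A picture is of the moment at which its call begins.
- arm.sign_off(): hands the job in; it is judged then, once.
The state is a dict: "time": time; "joint_positions": joint angles; "qd": joint speeds; "tau": joint torques, N m; "tcp_pos": TCP position; "tool_rot": TCP orientation; "wrist_force": force on the tool from outside, world axes, zero at the start; "wrist_torque": the same for the moment, N m; "finger_gap": finger opening in m; "grip_force": force on a finger pad.
Only numpy, scipy, OpenCV 4.12 (cv2) and the standard library are available. Lean on these libraries where they do the work, as an engineer would, in place of code of your own. Each camera call takes 0.05 s, during which the arm holds its last target. There are 200 camera calls.

## Working session

There is one attempt and no reset: what is moved stays moved. The work goes in short steps, Python scripts to look and compute and a shell command to move; the robot and the scene stay as the last step left them, time stands still between calls to the robot, and variables do not carry over. Pictures are saved under pics/ and viewed, at most 14 in all, crops included, and the job is handed in when it is done.

```bash
mkdir -p pics; ls
python3 - <<'E'
from rig import arm
import cv2,numpy as np
for n in ("scene","top"):
    c=arm.camera(n); cv2.imwrite(f"pics/{n}0.png",cv2.resize(c["img"][:,:,::-1],(800,600)))
    np.savez(f"{n}0.npz",**c); print(n,{k:c[k] for k in c if k not in("img","depth")})
s=arm.sense();print(s)
E
```

```text
pics
scene {'fx': 461.10755278686855, 'fy': 461.10755278686855, 'cx': 254.761968274002, 'cy': 189.28971276688264, 'xyz': array([1.60284494, 0.11983539, 0.8518003 ]), 'attitude': array([0.29898185, 0.32875425, 0.67287732, 0.59141069])}
top {'fx': 356.6602856686195, 'fy': 356.6602856686195, 'cx': 261.9987449544248, 'cy': 193.40974860859703, 'xyz': array([0.40264143, 0.01357756, 1.01806925]), 'attitude': array([ 0.04293586, -0.0431219 , -0.69595015,  0.7155071 ])}
{'time': 0.1, 'joint_positions': array([ 1.24980625,  0.53710836, -0.00443902,  1.53872818,  0.0026255 ,
        1.06729795, -0.07121314]), 'qd': array([-0.00129812, -0.00245061,  0.00244293, -0.0029591 ,  0.0005676 ,
        0.00012121,  0.00013675]), 'tau': array([ 2.67077208e-03, -5.72074521e+01,  9.93692614e-01, -2.52230787e+01,
       -5.62178786e-02,  1.33560834e-02,  2.63387017e-05]), 'tcp_pos': array([ 0.16365928, -0.62846036,  0.20833308]), 'tool_rot': array([ 9.91891409e-01,  1.27085965e-01, -1.64551643e-04, -7.50321178e-04]), 'wrist_force': array([ 0.12687377,  0.1426299 , -0.05134348]), 'wrist_torque': array([ 0.06060671, -0.01522674,  0.00082123]), 'grip_force': 0.0, 'finger_gap': 0.08860084300766348}
```

View pics/top0.png

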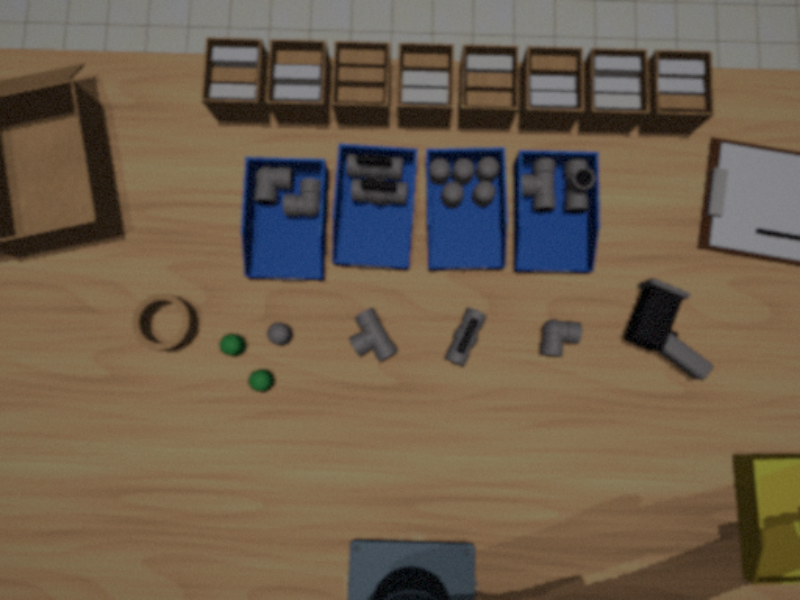

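View pics/scene0.png

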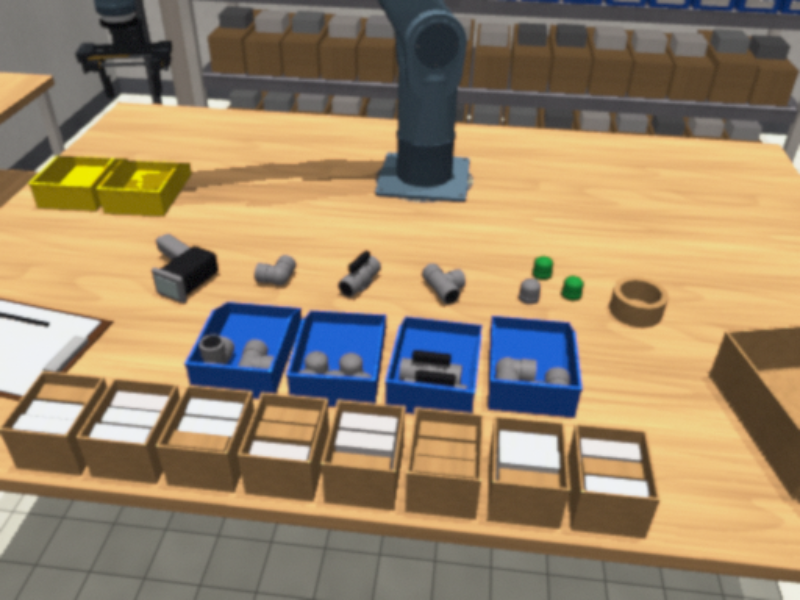

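Top view (800×600): the bins run left to right as elbow (286,220), valve (375,205), cap (466,210) and tee (556,210). The fittings are tee (373,335), valve (466,336) and elbow (560,337), with bystanders tape (168,322) and scanner (665,325). In the scene view the same things lie at cap (530,290), tee (443,282), valve (360,275) and elbow (275,270).

There are three cap candidates: grey (279,333), green (232,345) and green (261,380). The grey one is the cap meant. I'll confirm it in a crop and measure everything.

```bash
cat > h.py <<'E'
import numpy as np,cv2
from scipy.spatial.transform import Rotation as R
def cloud(c):
    v,u=np.mgrid[:384,:512]; d=c["depth"]
    p=np.stack([(u-c["cx"])/c["fx"]*d,-(v-c["cy"])/c["fy"]*d,-d],-1)
    return p@R.from_quat(c["attitude"]).as_matrix().T+c["xyz"]
def ray(c,u,v):
    r=R.from_quat(c["attitude"]).apply([(u-c["cx"])/c["fx"],-(v-c["cy"])/c["fy"],-1]); return c["xyz"],r/np.linalg.norm(r)
def tri(c1,p1,c2,p2):
    a,r=ray(c1,*p1); b,s=ray(c2,*p2)
    t=np.linalg.lstsq(np.stack([r,-s],1),b-a,rcond=None)[0]
    return (a+t[0]*r+b+t[1]*s)/2, np.linalg.norm(a+t[0]*r-b-t[1]*s)
def onplane(c,u,v,z):
    a,r=ray(c,u,v); return a+r*(z-a[2])/r[2]
E
python3 - <<'E'
from h import *
np.set_printoptions(precision=4,suppress=True)
cs={n:dict(np.load(n+"0.npz")) for n in("top","scene")}
for n,c in cs.items():
    P=cloud(c); ok=c["depth"]>0
    hsv=cv2.cvtColor(c["img"],cv2.COLOR_RGB2HSV); H,S,V=hsv[...,0],hsv[...,1],hsv[...,2]
    print(n,"bench z",np.median(P[...,2][ok&(P[...,0]>.3)&(P[...,0]<.45)&(abs(P[...,1])<.3)]))
    bench=ok&(P[...,0]>.35)&(P[...,0]<.63)&(abs(P[...,1])<.6)
    m=(bench&(P[...,2]>.010)&~((H>95)&(H<130)&(S>110))).astype(np.uint8)
    k,l,st,ce=cv2.connectedComponentsWithStats(m)
    for i in range(1,k):
        if st[i,4]<40: continue
        q=P[l==i]; r=cv2.minAreaRect(q[:,:2].astype(np.float32)*1000)
        print(" obj px",ce[i]*800/512,st[i,4],"S",np.median(S[l==i]),"zmax %.4f"%np.percentile(q[:,2],97),"rect",np.round(r[0],1),np.round(r[1],1),round(r[2],1))
    b=(ok&(H>95)&(H<130)&(S>110)&(P[...,0]>.5)&(P[...,0]<1)&(abs(P[...,1])<.6)).astype(np.uint8)
    k,l,st,ce=cv2.connectedComponentsWithStats(b)
    for i in range(1,k):
        if st[i,4]<300: continue
        q=P[l==i]; r=cv2.minAreaRect(q[:,:2].astype(np.float32)*1000)
        print(" bin px",ce[i]*800/512,st[i,4],"z",np.percentile(q[:,2],[5,50,98]),"rect",np.round(r[0],1),np.round(r[1],1),round(r[2],1))
im=cs["top"]["img"][90:260,80:470,::-1]
cv2.imwrite("pics/crop0.png",cv2.resize(im,(780,340),interpolation=cv2.INTER_CUBIC))
E
```

```text
top bench z 0.0007034743731246795
 obj px [ 81.6262 231.713 ] 54 S 134.5 zmax 0.1003 rect [628.7 592.2] [ 3.6 15.3] 6.2
 obj px [242.9408 256.7243] 56 S 52.5 zmax 0.0614 rect [595.4 313.5] [66.9  7. ] 3.1
 obj px [447.6749 263.4115] 84 S 61.0 zmax 0.0498 rect [592.  -60.9] [115.3  38.6] 71.3
 obj px [567.3093 267.9383] 77 S 64.0 zmax 0.0489 rect [ 592.2 -264.7] [ 36.8 113.7] 20.6
 obj px [662.8005 327.0589] 1643 S 43.0 zmax 0.0614 rect [ 490.9 -452.6] [169.3 118.4] 61.4
 obj px [162.7201 321.8809] 795 S 116.0 zmax 0.0507 rect [476.2 449.4] [98.5 99.5] 31.7
 obj px [370.707 336.087] 606 S 13.0 zmax 0.0418 rect [458.7  86.5] [92.5 65.5] 31.8
 obj px [464.2005 336.1804] 521 S 19.0 zmax 0.0681 rect [465.4 -84. ] [ 43.3 100.1] 68.1
 obj px [557.8125 335.9604] 477 S 14.0 zmax 0.0422 rect [ 467.9 -253. ] [64.8 66.6] 82.8
 obj px [277.9852 333.3635] 190 S 15.0 zmax 0.0426 rect [461.8 247.8] [38.8 38.7] 16.4
 obj px [230.7582 344.2259] 197 S 150.0 zmax 0.0421 rect [440.7 329.6] [38.8 37.3] 4.0
 obj px [259.5849 379.9285] 201 S 149.0 zmax 0.0420 rect [378.4 275.4] [37.7 39.5] 51.1
 bin px [372
[... 874 characters left out ...]
17] 167 S 189.0 zmax 0.0414 rect [445.9 327.2] [39.4 36.6] 65.0
 obj px [638.0457 300.0728] 859 S 130.0 zmax 0.0504 rect [478.3 448.2] [102.6 101. ] 5.8
 obj px [529.0572 289.6129] 176 S 7.0 zmax 0.0420 rect [466.7 246.3] [37.1 40.2] 37.8
 obj px [271.9727 306.25  ] 48 S 66.5 zmax 0.0345 rect [ 590. -235.] [123.4  12.7] 88.3
 obj px [508.8281 318.4766] 40 S 53.0 zmax 0.0430 rect [571.9 205. ] [41.6 99.6] 31.8
 bin px [292.2288 349.9164] 5065 z [0.0031 0.0238 0.0671] rect [ 696.8 -159.3] [220.7 306.9] 0.5
 bin px [534.0455 365.5678] 2760 z [0.0028 0.0173 0.0667] rect [668.7 242.9] [218.2 140.9] 0.8
 bin px [434.3984 363.3046] 2338 z [0.0028 0.0215 0.0682] rect [694.9  84.2] [138.9 218.5] 87.8
```

View pics/crop0.png

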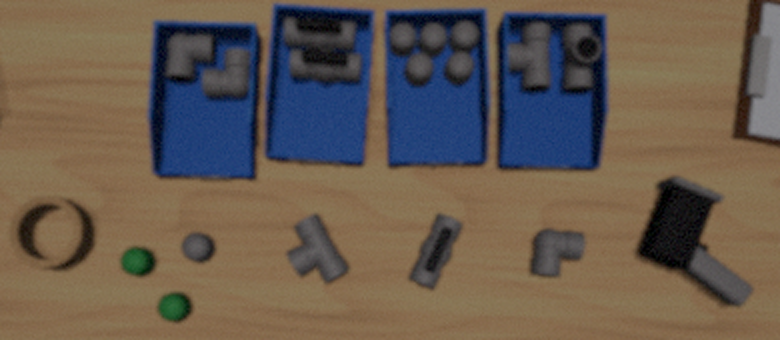

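The crop shows the grey cap at (198,247), clearly grey beside the green look-alikes at (138,262) and (174,307). Tee (318,248), valve (436,250) and elbow (556,250) also match their descriptions. Heights from both views agree: 41–42 mm for tee, elbow and cap, 68 mm for the valve, and about 3–4 mm for the bin floor.

Elbow comes first; I'll work out its rows.

```bash
cat > go.py <<'E'
# usage: go.py x y z phi_deg ... -> row(s) from the present pose, tool pointing down, phi = heading of tool x
import sys,numpy as np
from rig import arm
from scipy.spatial.transform import Rotation as R
s=arm.sense(); M=R.from_quat(s["tool_rot"]); p=s["tcp_pos"]; a=M.as_matrix()[:,0]; phi=np.degrees(np.arctan2(a[1],a[0]))
v=list(map(float,sys.argv[1:]))
print("t %.1f"%s["time"],np.round(p,4),"phi %.1f"%phi,"gap %.4f grip %.1f"%(s["finger_gap"],s["grip_force"]),"F",np.round(s["wrist_force"],1))
for i in range(0,len(v),4):
    d=M.inv().apply(np.array(v[i:i+3])-p)/.3; t=-((v[i+3]-phi+180)%360-180)
    print(np.round(d,3),"turn %.3f"%(t/60),"rows>=",int(np.ceil(max(np.linalg.norm(d)*.3/.0417,abs(t)/7.16))))
E
python3 go.py .3 -.45 .209 5 .4485 -.2376 .2 -6.5
```

```text
t 0.1 [ 0.1637 -0.6285  0.2083] phi 14.6 gap 0.0886 grip 0.0 F [ 0.1  0.1 -0.1]
[ 0.59  -0.461 -0.002] turn 0.160 rows>= 6
[ 1.247 -1.021  0.029] turn 0.352 rows>= 12
```

```bash
python3 -m jog '[[0.6,-0.5,0,0.16],[0.6,-0.5,0,0.16],[0.6,-0.5,0,0.16],[0.6,-0.5,0,0.16],[0.6,-0.5,0,0.16],[0.6,-0.5,0,0.16],[0.6,-0.5,0,0.16],[0.6,-0.5,0,0.16],[0.6,-0.5,0,0.16]]' 1; python3 go.py .4485 -.2376 .1 -6.5 .4485 -.2376 .009 -6.5
```

```text
time: 0.85
tcp_pos: [0.2993, -0.4393, 0.209]
tool_rot: [0.999, 0.043, -0.0, 0.0]
wrist_force: [-0.0, -0.7, 0.6]
finger_gap: 0.088
grip_force: 0.0
t 0.8 [ 0.2993 -0.4393  0.209 ] phi 4.9 gap 0.0880 grip 0.0 F [-0.  -0.7  0.6]
[ 0.554 -0.627  0.363] turn 0.191 rows>= 7
[ 0.554 -0.627  0.666] turn 0.191 rows>= 8
```

```bash
python3 -m jog '[[0.554,-0.627,0.1,0.19],[0.554,-0.627,0.1,0.19],[0.554,-0.627,0.1,0.19],[0.554,-0.627,0.1,0.19],[0.554,-0.627,0.1,0.19],[0.554,-0.627,0.1,0.19],[0.554,-0.627,0.36,0.19],[0.554,-0.627,0.36,0.19],[0.554,-0.627,0.36,0.19],[0.554,-0.627,0.36,0.19],[0.554,-0.627,0.36,0.19]]'; python3 go.py .4485 -.2376 .009 -6.5
python3 - <<'E'
from rig import arm
import cv2
c=arm.camera("wrist"); cv2.imwrite("pics/w1.png",c["img"][:,:,::-1]); print(c["xyz"],c["attitude"],c["fx"],c["cx"],c["cy"])
E
```

```text
time: 1.77
tcp_pos: [0.4496, -0.2387, 0.1025]
tool_rot: [0.998, -0.057, 0.001, 0.001]
wrist_force: [0.9, -0.4, 2.0]
finger_gap: 0.0882
grip_force: 0.0
t 1.8 [ 0.4496 -0.2387  0.1025] phi -6.6 gap 0.0882 grip 0.0 F [ 0.9 -0.4  2. ]
[-0.004 -0.004  0.312] turn -0.001 rows>= 3
[ 0.53283666 -0.24776066  0.27902655] [ 0.10738572 -0.11982983  0.73699681 -0.65646387] 297.3186396354542 253.72054655112998 190.90244067431092
```

View pics/w1.png

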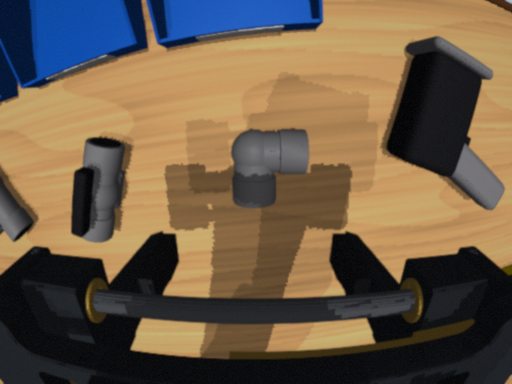

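The wrist view has the elbow at (265,165) with its near leg at (254,190), centred between the fingertips (160,240) and (350,240). Descending and gripping.

```bash
python3 -m jog '[[0,0,0.15,0],[0,0,0.25,0],[0,0,0.312,0],[0,0,0.312,0],[0,0,0.312,0]]' && python3 -m jog '[[0,0,0,0],[0,0,0,0],[0,0,0,0],[0,0,0,0],[0,0,0,0],[0,0,0,0],[0,0,0,0],[0,0,0,0],[0,0,0,0],[0,0,-0.1,0],[0,0,-0.3,0],[0,0,-0.5,0],[0,0,-0.6,0],[0,0,-0.6,0],[0,0,-0.6,0],[0,0,-0.6,0]]' 0 25;  python3 go.py .54 .02 .19 -3 .598 .247 .19 0
```

```text
time: 2.23
tcp_pos: [0.45, -0.2378, 0.0088]
tool_rot: [0.998, -0.056, 0.001, 0.0]
wrist_force: [0.4, 0.2, 0.3]
finger_gap: 0.0883
grip_force: 0.0
time: 3.57
tcp_pos: [0.4502, -0.2371, 0.1888]
tool_rot: [0.998, -0.056, 0.001, 0.001]
wrist_force: [-0.2, 0.2, 0.3]
finger_gap: 0.0005
grip_force: 0.0
t 3.6 [ 0.4502 -0.2371  0.1888] phi -6.4 gap 0.0005 grip 0.0 F [-0.2  0.2  0.3]
[ 0.202 -0.885 -0.004] turn -0.057 rows>= 7
[ 0.309 -1.658 -0.005] turn -0.107 rows>= 13
```

Run:
```python
from rig import arm
import cv2
c=arm.camera("wrist"); cv2.imwrite("pics/w2.png",c["img"][:,:,::-1])
```

```text
(no output)
```

View pics/w2.png

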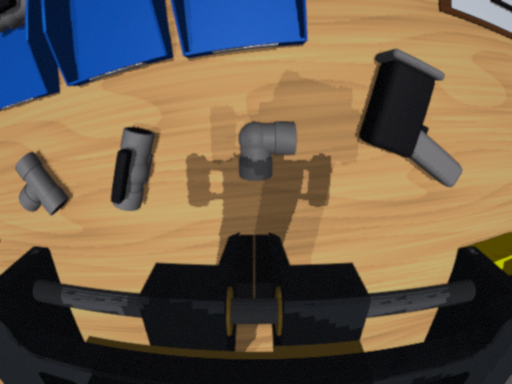

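The fingers closed on nothing: gap 0, and the elbow still sits at (265,150) apparently undisturbed. I'll remeasure it from the top camera and from the wrist rays.

```bash
cat >> h.py <<'E'
def wray(c,u,v):
    x,y=(u-c["cx"])/c["fx"],(v-c["cy"])/c["fy"]; t=np.hypot(x,y); k=np.sin(t)/max(t,1e-9)
    return R.from_quat(c["attitude"]).apply([x*k,-y*k,-np.cos(t)])
def wplane(c,u,v,z):
    r=wray(c,u,v); return c["xyz"]+r*(z-c["xyz"][2])/r[2]
E
python3 - <<'E'
from h import *
from rig import arm
np.set_printoptions(precision=4,suppress=True)
c=arm.camera("wrist"); print(arm.sense()["tcp_pos"],c["xyz"])
g=cv2.cvtColor(c["img"],cv2.COLOR_RGB2HSV)
m=((g[...,1]<60)).astype(np.uint8); m[225:]=0
k,l,st,ce=cv2.connectedComponentsWithStats(m)
for i in range(1,k):
    if 300<st[i,4]<8000: print(st[i],ce[i],"z20:",wplane(c,*ce[i],.02))
print("tip px(255,236) at tcp z:",wplane(c,255,236,.189), "leg end (256,179) z .02", wplane(c,256,179,.02),"z0",wplane(c,256,179,0))
t=arm.camera("top"); P=cloud(t); cv2.imwrite("pics/t2.png",t["img"][150:300,200:460,::-1])
m=((t["depth"]>0)&(P[...,2]>.01)&(P[...,2]<.09)&(P[...,0]>.38)&(P[...,0]<.56)&(P[...,1]>-.31)&(P[...,1]<-.2))
q=P[m]; print(len(q),cv2.minAreaRect(q[:,:2].astype(np.float32)*1000))
E
```

```text
[ 0.4485 -0.2362  0.1864] [ 0.5326 -0.2455  0.3637]
[  0   0  25  30 559] [11.3399 13.4776] z20: [0.7292 0.0887 0.02  ]
[ 452    0   60   32 1125] [488.0471  10.352 ] z20: [ 0.6515 -0.5972  0.02  ]
[ 366   48   97  138 6104] [411.6746 114.7002] z20: [ 0.4961 -0.4418  0.02  ]
[ 240  121   57   58 2524] [264.5468 145.9651] z20: [ 0.4714 -0.2513  0.02  ]
[ 112  127   42   83 2371] [131.954  167.5036] z20: [ 0.4658 -0.0835  0.02  ]
[  15  152   53   62 1804] [ 37.7716 185.0266] z20: [0.4627 0.084  0.02  ]
tip px(255,236) at tcp z: [ 0.4429 -0.2362  0.189 ] leg end (256,179) z .02 [ 0.4324 -0.2369  0.02  ] z0 [ 0.4266 -0.2365  0.    ]
102 ((465.23834228515625, -259.1335144042969), (23.40420150756836, 62.254722595214844), 79.70906066894531)
```

The elbow is still in place, with its leg end at x≈0.433, so the position was right. The lift began before the fingers finished closing. I'll retry, and check the grip before lifting.

```bash
python3 -m jog '[[0,0,0,0],[0,0,0,0],[0,0,0,0],[0,0,0,0],[0,0,0,0],[0,0,0,0],[0,0,0,0],[0,0,0,0],[0,0,0,0],[0,0,0,0],[0,0,0.1,0],[0,0,0.2,0],[0,0,0.3,0],[0,0,0.4,0],[0,0,0.5,0],[0,0,0.6,0],[0,0,0.6,0],[0,0,0.6,0]]' 0.8; python3 -m jog '[[0,0,0,0],[0,0,0,0],[0,0,0,0],[0,0,0,0],[0,0,0,0],[0,0,0,0],[0,0,0,0],[0,0,0,0],[0,0,0,0],[0,0,0,0],[0,0,0,0],[0,0,0,0]]' 0 30
```

```text
time: 5.22
tcp_pos: [0.4484, -0.2361, 0.0068]
tool_rot: [0.998, -0.056, -0.001, -0.001]
wrist_force: [0.2, 0.2, -0.2]
finger_gap: 0.0704
grip_force: 0.0
time: 6.22
tcp_pos: [0.451, -0.2381, 0.0103]
tool_rot: [0.998, -0.056, 0.002, 0.001]
wrist_force: [-6.0, 0.5, 31.1]
finger_gap: 0.0005
grip_force: 15.9
```

```bash
python3 - <<'E'
from rig import arm
import cv2
c=arm.camera("wrist"); cv2.imwrite("pics/w3.png",c["img"][:,:,::-1])
E
python3 go.py
```

```text
t 6.3 [ 0.4511 -0.2382  0.0103] phi -6.4 gap 0.0004 grip 15.9 F [-6.1  1.4 31.4]
```

View pics/w3.png

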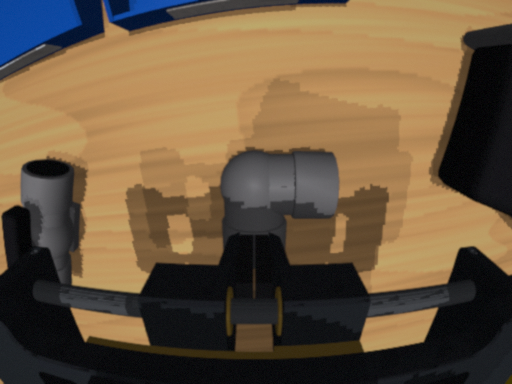

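The fingers shut above the leg: they are unoccluded at (255,236) and the wrist is being pushed up with 31 N. The fingertips therefore seem to sit higher than the reported TCP. I'll lift off and measure the tips with wrist and scene depth.

```bash
python3 -m jog '[[0,0,-0.1,0],[0,0,-0.3,0],[0,0,-0.5,0],[0,0,-0.5,0],[0,0,-0.5,0],[0,0,-0.5,0],[0,0,-0.5,0]]'
python3 - <<'E'
from h import *
from rig import arm
np.set_printoptions(precision=4,suppress=True)
s=arm.sense(); print(s["tcp_pos"],s["wrist_force"])
c=arm.camera("wrist")
for uv in [(235,238),(250,238),(270,238),(235,245),(275,245),(240,255),(240,270)]:
    r=wray(c,*uv); f=R.from_quat(c["attitude"]).apply([0,0,-1]); d=c["depth"][uv[1],uv[0]]
    print(uv,d,c["xyz"]+r*d/(r@f)-s["tcp_pos"])
for n in("scene","top"):
    t=arm.camera(n); P=cloud(t)-s["tcp_pos"]
    m=(t["depth"]>0)&(abs(P[...,0])<.1)&(abs(P[...,1])<.05)&(P[...,2]>-.08)&(P[...,2]<.15)
    q=P[m]; o=np.argsort(q[:,2]); print(n,len(q)); print(q[o][:40:3])
    if n=="scene": cv2.imwrite("pics/s3.png",cv2.resize(t["img"][80:220,100:300,::-1],(800,560)))
E
```

```text
time: 6.85
tcp_pos: [0.4488, -0.2364, 0.157]
tool_rot: [0.998, -0.056, -0.0, -0.0]
wrist_force: [0.2, 0.2, -1.0]
finger_gap: 0.0003
grip_force: 0.0
[ 0.4488 -0.2364  0.157 ] [ 0.1774  0.1518 -1.0478]
(235, 238) 0.15548317 [0.0119 0.009  0.037 ]
(250, 238) 0.15850556 [0.0096 0.0014 0.0343]
(270, 238) 0.15450753 [ 0.0103 -0.0093  0.0379]
(235, 245) 0.14910357 [0.0114 0.0087 0.0439]
(275, 245) 0.14784859 [ 0.0098 -0.0115  0.045 ]
(240, 255) 0.14015953 [0.0109 0.0058 0.0534]
(240, 270) 0.12718731 [0.0112 0.0052 0.0669]
scene 823
[[ 0.0067 -0.0006  0.0284]
 [ 0.0069 -0.0123  0.0309]
 [ 0.0072  0.0088  0.0328]
 [ 0.0057 -0.0033  0.0343]
 [ 0.0075 -0.0057  0.0351]
 [ 0.0075  0.0032  0.0358]
 [ 0.0086  0.0095  0.0369]
 [ 0.0059 -0.009   0.0372]
 [ 0.0072  0.0004  0.0386]
 [ 0.0087 -0.0051  0.039 ]
 [ 0.0054 -0.0088  0.0402]
 [ 0.0086 -0.0137  0.0416]
 [ 0.009  -0.0017  0.0427]
 [ 0.014   0.0114  0.0433]]
top 265
[[-0.0284 -0.0047  0.0973]
 [-0.0348 -0.0037  0.1002]
 [-0.0275  0.0346  0.1007]
 [-0.0365 -0.0199  0.102 ]
 [-0.0234  0.0358  0.105 ]
 [ 0.0361  0.0274  0.1069]
 [-0.0328 -0.0033  0.1078]
 [-0.0214  0.0368  0.1085]
 [-0.0349 -0.0049  0.109 ]
 [-0.0256  0.0351  0.1099]
 [-0.0194  0.0373  0.1106]
 [-0.0195  0.0416  0.1107]
 [-0.0216  0.0437  0.1109]
 [-0.0268  0.0021  0.1116]]
```

View pics/s3.png

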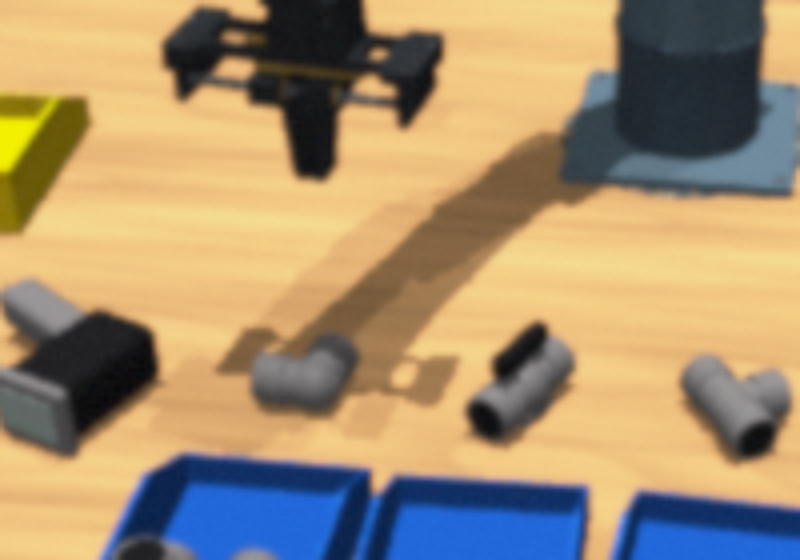

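The crop shows the closed gripper hanging well above the elbow at (305,375). Both the wrist and scene depth put the real fingertips about 30 mm above the reported TCP, which fits riding on the 40 mm leg at a reported 10 mm. I'll correct for this, using real tip height = reported + 0.030, and recheck the elbow.

```bash
sed -i 's/p=s\["tcp_pos"\];/p=s["tcp_pos"]+[0,0,.030];/' go.py; python3 -m jog '[[0,0,0,0],[0,0,0,0],[0,0,0,0],[0,0,0,0],[0,0,0,0],[0,0,0,0],[0,0,0,0],[0,0,0,0],[0,0,0,0],[0,0,0,0],[0,0,0,0]]' 0.85
cat > wl.py <<'E'
from h import *
from rig import arm
np.set_printoptions(precision=4,suppress=True)
c=arm.camera("wrist"); g=cv2.cvtColor(c["img"],cv2.COLOR_RGB2HSV)
m=((g[...,1]<60)&(g[...,2]>25)).astype(np.uint8); m[225:]=0
k,l,st,ce=cv2.connectedComponentsWithStats(m)
for i in range(1,k):
    if 300<st[i,4]<8000:
        v,u=np.nonzero(l==i); q=np.array([wplane(c,a,b,.02)[:2] for a,b in zip(u,v)],np.float32)*1000
        r=cv2.minAreaRect(q); print(st[i],"mean",q.mean(0),"rect",np.round(r[0],1),np.round(r[1],1),round(r[2],1))
E
python3 wl.py; python3 go.py .4485 -.2376 .010 -6.5
```

```text
time: 7.92
tcp_pos: [0.4494, -0.2366, 0.1575]
tool_rot: [0.998, -0.056, 0.0, 0.0]
wrist_force: [0.0, 0.6, -0.6]
finger_gap: 0.0718
grip_force: 0.0
[464   0  48  24 620] mean [ 648.5175 -581.9961] rect [ 641.5 -576.6] [ 34.2 102.3] 10.9
[ 386   45   91  149 6115] mean [ 494.3553 -450.0138] rect [ 482.4 -452.4] [204.1 128.8] 14.1
[ 238  124   63   64 3030] mean [ 470.8992 -251.4631] rect [ 465.4 -254.5] [67.3 69.8] 84.2
[ 100  131   46   89 2518] mean [464.7571 -83.1197] rect [462.1 -80.6] [ 49.1 113. ] 66.7
[   1  157   56   65 1973] mean [462.8587  85.6839] rect [459.6  96.6] [101.1  95.6] 29.2
t 8.0 [ 0.4494 -0.2366  0.1875] phi -6.4 gap 0.0739 grip 0.0 F [ 0.6 -0.2  0.5]
[-0.003  0.004  0.592] turn 0.002 rows>= 5
```

The elbow hasn't moved (mean 470.9, −251.5). Descending to the true depth.

```bash
python3 -m jog '[[0,0,0.12,0],[0,0,0.25,0],[0,0,0.38,0],[0,0,0.48,0],[0,0,0.55,0],[0,0,0.59,0],[0,0,0.59,0],[0,0,0.59,0]]' && python3 -m jog '[[0,0,0,0],[0,0,0,0],[0,0,0,0],[0,0,0,0],[0,0,0,0],[0,0,0,0],[0,0,0,0],[0,0,0,0],[0,0,0,0],[0,0,0,0]]' 0 30
```

```text
time: 8.63
tcp_pos: [0.4496, -0.2367, -0.0193]
tool_rot: [0.998, -0.056, -0.0, -0.0]
wrist_force: [1.2, 1.0, 0.3]
finger_gap: 0.0749
grip_force: 0.0
time: 9.47
tcp_pos: [0.4496, -0.2368, -0.0191]
tool_rot: [0.998, -0.056, 0.0, 0.0]
wrist_force: [-0.9, -0.3, 5.1]
finger_gap: 0.0393
grip_force: 29.7
```

```bash
python3 -m jog '[[0,0,-0.12,0],[0,0,-0.26,0],[0,0,-0.4,0],[0,0,-0.53,0],[0,0,-0.63,0],[0,0,-0.63,0],[0,0,-0.63,0]]'; python3 go.py .53 .03 .20 -3 .599 .251 .2 0
```

```text
time: 10.05
tcp_pos: [0.4502, -0.237, 0.1708]
tool_rot: [0.998, -0.056, 0.002, 0.001]
wrist_force: [0.1, -0.8, -1.2]
finger_gap: 0.0393
grip_force: 29.7
t 10.1 [ 0.4502 -0.237   0.2008] phi -6.4 gap 0.0393 grip 29.7 F [ 0.1 -0.8 -1.2]
[ 0.165 -0.914  0.002] turn -0.057 rows>= 7
[ 0.311 -1.672  0.002] turn -0.107 rows>= 13
```

```bash
python3 -m jog '[[0.16,-0.91,0,-0.06],[0.16,-0.91,0,-0.06],[0.16,-0.91,0,-0.06],[0.16,-0.91,0,-0.06],[0.16,-0.91,0,-0.06],[0.16,-0.91,0,-0.06],[0.16,-0.91,0,-0.06],[0.16,-0.91,0,-0.06],[0.16,-0.91,0,-0.06],[0.16,-0.91,0,-0.06]]'; python3 go.py .599 .251 .2 0 .599 .251 .016 0
```

```text
time: 10.88
tcp_pos: [0.5261, 0.0282, 0.1678]
tool_rot: [1.0, -0.025, -0.002, 0.001]
wrist_force: [-0.0, -0.8, -1.5]
finger_gap: 0.0392
grip_force: 29.7
t 10.9 [0.5261 0.0282 0.1978] phi -2.8 gap 0.0392 grip 29.7 F [-0.  -0.8 -1.5]
[ 0.206 -0.754 -0.009] turn -0.047 rows>= 6
[ 0.208 -0.754  0.604] turn -0.047 rows>= 8
```

```bash
python3 -m jog '[[0.206,-0.754,0,-0.05],[0.206,-0.754,0,-0.05],[0.206,-0.754,0,-0.05],[0.206,-0.754,0,-0.05],[0.206,-0.754,0,-0.05],[0.206,-0.754,0,-0.05],[0.206,-0.754,0,-0.05],[0.206,-0.754,0.1,-0.05],[0.206,-0.754,0.25,-0.05],[0.206,-0.754,0.25,-0.05],[0.206,-0.754,0.25,-0.05]]'; python3 go.py .599 .251 .016 0;  python3 - <<'E'
from rig import arm
import cv2
c=arm.camera("wrist"); cv2.imwrite("pics/w4.png",c["img"][:,:,::-1])
E
```

```text
time: 11.8
tcp_pos: [0.5981, 0.2486, 0.0915]
tool_rot: [1.0, 0.001, -0.003, 0.002]
wrist_force: [0.1, 0.7, 0.8]
finger_gap: 0.0395
grip_force: 29.7
t 11.8 [0.5981 0.2486 0.1215] phi 0.1 gap 0.0395 grip 29.7 F [0.1 0.7 0.8]
[ 0.005 -0.009  0.352] turn 0.001 rows>= 3
```

View pics/w4.png

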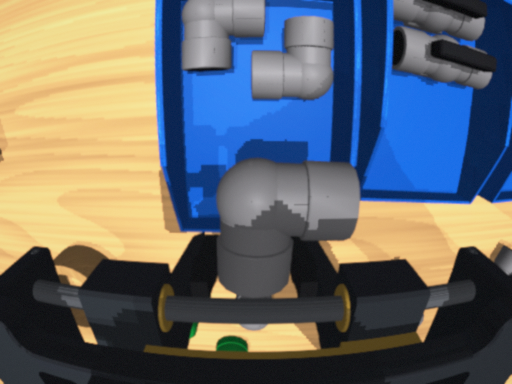

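Elbow is held level at (270,200), over the front of its bin (left wall at column 165, stock at (250,50)). Lowering and releasing.

```bash
python3 -m jog '[[0,0,0.08,0],[0,0,0.16,0],[0,0,0.24,0],[0,0,0.31,0],[0,0,0.35,0],[0,0,0.35,0],[0,0,0.35,0],[0,0,0.35,0]]'; python3 -m jog '[[0,0,0,0],[0,0,0,0],[0,0,0,0],[0,0,0,0],[0,0,0,0],[0,0,0,0]]' 0.65;  python3 -m jog '[[0,0,-0.1,0],[0,0,-0.2,0],[0,0,-0.3,0],[0,0,-0.42,0],[0,0,-0.55,0],[0,0,-0.6,0],[0,0,-0.6,0],[0,0,-0.6,0]]'; python3 wl.py; python3 go.py .463 .2475 .2 0 .463 .2475 .012 0
```

```text
time: 12.52
tcp_pos: [0.602, 0.2528, -0.0083]
tool_rot: [1.0, 0.002, 0.002, -0.001]
wrist_force: [0.2, -0.0, -1.4]
finger_gap: 0.0395
grip_force: 29.7
time: 13.02
tcp_pos: [0.6003, 0.2523, -0.0104]
tool_rot: [1.0, 0.002, 0.0, -0.0]
wrist_force: [0.2, -0.8, 0.0]
finger_gap: 0.0576
grip_force: 0.0
time: 13.68
tcp_pos: [0.6006, 0.2524, 0.1702]
tool_rot: [1.0, 0.002, 0.001, -0.0]
wrist_force: [-0.5, -0.4, -0.5]
finger_gap: 0.0572
grip_force: 0.0
[ 363    3   81   48 2291] mean [776.1628  80.9852] rect [777.3  75. ] [111.   46.2] 88.6
[ 205   18   62   60 2883] mean [740.6644 276.7315] rect [737.5 273. ] [66.8 65.8] 0.0
[ 484   36   28   65 1437] mean [753.5505 -84.6705] rect [754.2 -85.4] [86.5 60.8] 2.1
[ 257   39   60   62 2866] mean [709.842  214.2309] rect [713.9 217.4] [68.7 64.5] 0.2
[ 364   44   86   46 2354] mean [728.7847  70.7175] rect [729.7  69.3] [ 44.  120.2] 0.3
[ 239  125   61   61 2805] mean [621.5751 239.9874] rect [616.9 235.9] [69.4 67.6] 0.2
t 13.7 [0.5997 0.2519 0.1986] phi 0.2 gap 0.0574 grip 0.0 F [ 0.4 -0.2 -0.1]
[-0.456  0.013 -0.004] turn 0.003 rows>= 4
[-0.455  0.013  0.623] turn 0.003 rows>= 6
```

The elbow rests at (617,236) in its bin, square and flat. Next the grey cap.

```bash
python3 -m jog '[[-0.456,0.013,0,0],[-0.456,0.013,0,0],[-0.456,0.013,0,0],[-0.456,0.013,0,0],[-0.456,0.013,0,0],[-0.456,0.013,0,0],[-0.456,0.013,0.15,0],[-0.456,0.013,0.3,0],[-0.456,0.013,0.3,0],[-0.456,0.013,0.3,0],[-0.456,0.013,0.3,0]]'; python3 go.py .463 .2475 .012 0;  python3 - <<'E'
from rig import arm
import cv2
c=arm.camera("wrist"); cv2.imwrite("pics/w5.png",c["img"][:,:,::-1])
E
python3 wl.py
```

```text
time: 14.65
tcp_pos: [0.4645, 0.2481, 0.0799]
tool_rot: [1.0, 0.001, -0.0, -0.0]
wrist_force: [0.4, 0.0, 0.4]
finger_gap: 0.0572
grip_force: 0.0
t 14.7 [0.4645 0.2481 0.1099] phi 0.2 gap 0.0572 grip 0.0 F [0.4 0.  0.4]
[-0.005  0.002  0.326] turn 0.003 rows>= 3
[ 227    0   87   47 2740] mean [611.23   243.6469] rect [608.5 236.1] [40.2 69. ] 1.6
[394  53  75  21 342] mean [589.3519  91.9042] rect [589.2  89.9] [83.6  4.7] 87.7
[ 387  146   74   79 3378] mean [465.7328  83.4921] rect [459.3  86.6] [104.5  70.3] 31.8
[ 231  170   47   55 2072] mean [463.1184 248.6319] rect [463.2 248.7] [48.8 39.5] 0.2
```

View pics/w5.png

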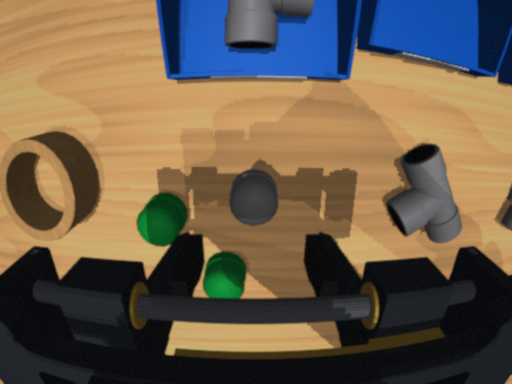

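The grey cap at (254,197) is centred between the fingertips. The green look-alikes at (163,218) and (225,275) are clear of the fingers.

```bash
python3 -m jog '[[0,0,0.1,0],[0,0,0.2,0],[0,0,0.28,0],[0,0,0.325,0],[0,0,0.325,0],[0,0,0.325,0]]'; python3 -m jog '[[0,0,0,0],[0,0,0,0],[0,0,0,0],[0,0,0,0],[0,0,0,0],[0,0,0,0],[0,0,0,0]]' 0 25; python3 -m jog '[[0,0,-0.12,0],[0,0,-0.25,0],[0,0,-0.38,0],[0,0,-0.5,0],[0,0,-0.63,0],[0,0,-0.63,0],[0,0,-0.63,0]]'; python3 go.py .57 .05 .2 0 .646 -.083 .2 0
```

```text
time: 15.25
tcp_pos: [0.4645, 0.2485, -0.0168]
tool_rot: [1.0, 0.002, 0.001, -0.0]
wrist_force: [0.6, 0.8, -0.5]
finger_gap: 0.0573
grip_force: 0.0
time: 15.83
tcp_pos: [0.4647, 0.2484, -0.0165]
tool_rot: [1.0, 0.002, 0.001, -0.001]
wrist_force: [-1.0, -1.2, 7.3]
finger_gap: 0.0397
grip_force: 25.1
time: 16.42
tcp_pos: [0.4651, 0.2487, 0.1738]
tool_rot: [1.0, 0.002, 0.003, -0.001]
wrist_force: [-0.2, -1.4, -1.0]
finger_gap: 0.0394
grip_force: 25.0
t 16.4 [0.4651 0.2487 0.2038] phi 0.2 gap 0.0394 grip 25.0 F [-0.2 -1.4 -1. ]
[0.347 0.663 0.013] turn 0.003 rows>= 6
[0.599 1.107 0.013] turn 0.003 rows>= 10
```

```bash
python3 -m jog '[[0.35,0.66,0,0],[0.35,0.66,0,0],[0.35,0.66,0,0],[0.35,0.66,0,0],[0.35,0.66,0,0],[0.35,0.66,0,0],[0.35,0.66,0,0],[0.35,0.66,0,0],[0.35,0.66,0,0]]'; python3 go.py .646 -.083 .2 2.5 .646 -.083 .0185 2.5
```

```text
time: 17.17
tcp_pos: [0.5679, 0.0518, 0.17]
tool_rot: [1.0, 0.003, -0.001, -0.0]
wrist_force: [0.8, 0.2, -0.4]
finger_gap: 0.0399
grip_force: 25.0
t 17.2 [0.5679 0.0518 0.2   ] phi 0.3 gap 0.0399 grip 25.0 F [ 0.8  0.2 -0.4]
[ 0.258  0.451 -0.001] turn -0.037 rows>= 4
[0.259 0.451 0.604] turn -0.037 rows>= 6
```

```bash
python3 -m jog '[[0.26,0.45,0,-0.04],[0.26,0.45,0,-0.04],[0.26,0.45,0,-0.04],[0.26,0.45,0,-0.04],[0.26,0.45,0,-0.04],[0.26,0.45,0,-0.04],[0.26,0.45,0.12,-0.04],[0.26,0.45,0.25,-0.04],[0.26,0.45,0.37,-0.04],[0.26,0.45,0.47,-0.04],[0.26,0.45,0.55,-0.04],[0.26,0.45,0.6,-0.04],[0.26,0.45,0.6,-0.04],[0.26,0.45,0.6,-0.04]]'; python3 go.py .646 -.083 .0185 2.5
```

```text
time: 18.33
tcp_pos: [0.6475, -0.0822, -0.0088]
tool_rot: [1.0, 0.024, -0.0, -0.001]
wrist_force: [0.6, -0.4, 0.7]
finger_gap: 0.0396
grip_force: 25.0
t 18.3 [ 0.6475 -0.0822  0.0212] phi 2.7 gap 0.0396 grip 25.0 F [ 0.6 -0.4  0.7]
[-0.005  0.003  0.009] turn 0.004 rows>= 1
```

```bash
python3 -m jog '[[0,0,0.007,0],[0,0,0.007,0],[0,0,0.007,0]]'; python3 -m jog '[[0,0,0,0],[0,0,0,0],[0,0,0,0],[0,0,0,0],[0,0,0,0],[0,0,0,0]]' 0.65;  python3 -m jog '[[0,0,-0.1,0],[0,0,-0.2,0],[0,0,-0.3,0],[0,0,-0.42,0],[0,0,-0.55,0],[0,0,-0.6,0],[0,0,-0.6,0],[0,0,-0.6,0]]'; python3 wl.py; python3 go.py .448 .105 .2 121.8
```

```text
time: 18.58
tcp_pos: [0.6483, -0.0844, -0.01]
tool_rot: [1.0, 0.023, 0.001, 0.0]
wrist_force: [-0.3, -0.3, -0.8]
finger_gap: 0.0399
grip_force: 25.0
time: 19.08
tcp_pos: [0.6476, -0.0845, -0.0111]
tool_rot: [1.0, 0.023, -0.0, -0.0]
wrist_force: [0.1, 0.3, 0.3]
finger_gap: 0.0575
grip_force: 0.0
time: 19.75
tcp_pos: [0.6481, -0.0846, 0.1696]
tool_rot: [1.0, 0.023, 0.001, 0.0]
wrist_force: [-0.9, 0.5, -1.2]
finger_gap: 0.0572
grip_force: 0.0
[ 273   37   40   38 1158] mean [ 777.9301 -120.3984] rect [ 777.7 -120.1] [38.4 43.9] 49.6
[ 189   38   40   38 1171] mean [772.7545 -29.7756] rect [772.6 -29.8] [44.2 39.2] 45.6
[ 232   38   37   38 1112] mean [773.9492 -74.6516] rect [774.  -74.7] [41.4 38.5] 2.5
[  63   41   86   38 2542] mean [776.1665  95.9078] rect [776.9  97.4] [119.4  43.8] 86.4
[ 354   49   47   84 2990] mean [ 750.5289 -222.68  ] rect [ 750.8 -219.7] [98.3 56.7] 0.1
[ 407   59   53   80 2915] mean [ 751.1016 -295.6722] rect [ 751.  -303.8] [98.5 78.2] 0.2
[   0   79   29   64 1227] mean [719.667  253.6676] rect [724.9 253.8] [62.2 89.1] 88.0
[ 266   79   38   36 1060] mean [ 731.6663 -114.3202] rect [ 731.8 -114. ] [38.6 40.4] 3.6
[  70   80   81   38 2487] mean [728.4213  87.1044] rect [728.9  91.1] [109.9  43.8] 87.3
[ 212   80   38   36 1051] mean [727.9885 -55.1844] rect [727.9 -55.5] [38.5 40.2] 1.6
[ 237  152   34   40 1088] mean [645.3849 -84.3065] rect [645.4 -84.1] [45.9 37.7] 3.4
[   7  162   31   47 1085] mean [616.95   254.0508] rect [615.9 254. ] [70.3 65.9] 4.2
t 19.8 [ 0.647  -0.0845  0.1981] phi 2.6 gap 0.0572 grip 0.0 F [-0.9  0.5 -0.6]
[-0.634 -0.661 -0.006] turn -1.987 rows>= 17
```

Cap rests at (645,−84) in its bin. Next the tee, with the turn split over two calls.

```bash
python3 -m jog '[[-0.634,-0.661,0,-1],[-0.634,-0.661,0,-1],[-0.634,-0.661,0,-1],[-0.634,-0.661,0,-1],[-0.634,-0.661,0,-1],[-0.634,-0.661,0,-1],[-0.634,-0.661,0,-1],[-0.634,-0.661,0,-1],[-0.634,-0.661,0,-1],[-0.634,-0.661,0,-1]]'; python3 go.py .448 .105 .12 121.8
```

```text
time: 20.63
tcp_pos: [0.447, 0.105, 0.1674]
tool_rot: [0.854, 0.521, -0.001, -0.001]
wrist_force: [-0.5, 0.2, 0.4]
finger_gap: 0.0576
grip_force: 0.0
t 20.6 [0.447  0.105  0.1974] phi 62.8 gap 0.0576 grip 0.0 F [-0.5  0.2  0.4]
[0.002 0.004 0.258] turn -0.984 rows>= 9
```

```bash
python3 -m jog '[[0,0,0,-0.98],[0,0,0,-0.98],[0,0,0,-0.98],[0,0,0,-0.98],[0,0,0,-0.98],[0,0,0,-0.98],[0,0,0,-0.98],[0,0,0,-0.98],[0,0,0.1,-0.98],[0,0,0.26,-0.98],[0,0,0.26,-0.98],[0,0,0.26,-0.98]]'; python3 go.py .448 .105 .010 121.8;python3 - <<'E'
from rig import arm
import cv2
c=arm.camera("wrist"); cv2.imwrite("pics/w6.png",c["img"][:,:,::-1])
E
python3 wl.py
```

```text
time: 21.63
tcp_pos: [0.4458, 0.1042, 0.0884]
tool_rot: [0.49, 0.872, -0.002, -0.003]
wrist_force: [-0.0, -0.2, 0.4]
finger_gap: 0.0571
grip_force: 0.0
t 21.6 [0.4458 0.1042 0.1184] phi 121.3 gap 0.0571 grip 0.0 F [-0.  -0.2  0.4]
[-0.003  0.01   0.361] turn -0.008 rows>= 3
[409 100  48  65 857] mean [561.3231 243.8002] rect [561.3 245.8] [13.6 77.2] 0.1
[ 443  128   54   86 2411] mean [632.5359 240.3528] rect [624.6 239.2] [68.6 86.8] 89.2
[ 201  178  105   47 2937] mean [456.2595  91.602 ] rect [452.7  96.3] [95.8 44. ] 31.4
[471 190  41  35 937] mean [702.0762 232.0917] rect [701.1 235.5] [74.4 42.1] 28.1
```

View pics/w6.png

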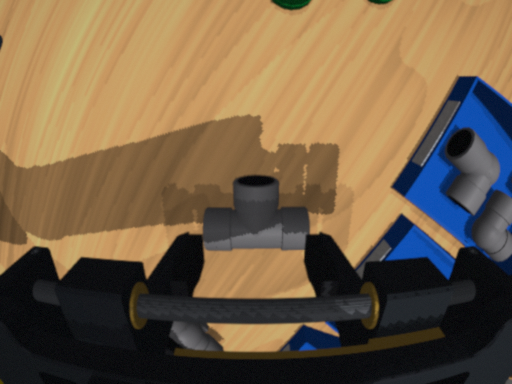

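Wrist view: the branch points up the image at (256,195), and the run lies at (256,228), symmetric between the fingers. A quick check of the branch end and run edge before descending.

```bash
python3 - <<'E'
from h import *
from rig import arm
c=arm.camera("wrist"); s=arm.sense(); M=R.from_quat(s["tool_rot"]).inv()
for n,u,v,z in[("branch rim top",257,177,.04),("run end L",204,228,.02),("run end R",308,228,.02),("run inner edge R",295,208,.02)]: print(n,np.round(M.apply(wplane(c,u,v,z)-s["tcp_pos"])[:2]*1000,1))
E
python3 go.py .448 .105 .010 121.8
```

```text
branch rim top [18.4  2.6]
run end L [-36.6 -46.5]
run end R [-36.8  50.7]
run inner edge R [-16.4  37.3]
t 21.8 [0.4495 0.1054 0.1222] phi 121.4 gap 0.0577 grip 0.0 F [ 0.1 -0.1  0.1]
[ 0.001 -0.006  0.374] turn -0.007 rows>= 3
```

```bash
python3 -m jog '[[0,-0.003,0.1,0],[0,-0.003,0.2,0],[0,-0.003,0.3,0],[0,-0.003,0.37,0],[0,-0.003,0.37,0],[0,-0.003,0.37,0],[0,-0.003,0.37,0]]'; python3 -m jog '[[0,0,0,0],[0,0,0,0],[0,0,0,0],[0,0,0,0],[0,0,0,0],[0,0,0,0],[0,0,0,0],[0,0,0,0]]' 0 30; python3 -m jog '[[0,0,-0.12,0],[0,0,-0.25,0],[0,0,-0.38,0],[0,0,-0.5,0],[0,0,-0.63,0],[0,0,-0.63,0],[0,0,-0.63,0]]'; python3 go.py .55 -.08 .2 180
```

```text
time: 22.37
tcp_pos: [0.4495, 0.105, -0.0182]
tool_rot: [0.49, 0.872, 0.001, 0.001]
wrist_force: [1.0, -0.3, -0.1]
finger_gap: 0.0573
grip_force: 0.0
time: 23.03
tcp_pos: [0.4487, 0.1045, -0.0191]
tool_rot: [0.49, 0.872, 0.0, 0.001]
wrist_force: [-1.0, -2.0, 9.3]
finger_gap: 0.0394
grip_force: 30.0
time: 23.62
tcp_pos: [0.4493, 0.1045, 0.1707]
tool_rot: [0.49, 0.872, 0.001, 0.002]
wrist_force: [-0.7, -0.8, -1.0]
finger_gap: 0.0389
grip_force: 30.0
t 23.6 [0.4493 0.1045 0.2007] phi 121.3 gap 0.0389 grip 30.0 F [-0.7 -0.8 -1. ]
[-0.7   -0.033  0.004] turn -0.978 rows>= 9
```

```bash
python3 -m jog '[[-0.7,-0.033,0,-0.98],[-0.7,-0.033,0,-0.98],[-0.7,-0.033,0,-0.98],[-0.7,-0.033,0,-0.98],[-0.7,-0.033,0,-0.98],[-0.7,-0.033,0,-0.98],[-0.7,-0.033,0,-0.98],[-0.7,-0.033,0,-0.98],[-0.7,-0.033,0,-0.98],[-0.7,-0.033,0,-0.98],[-0.7,-0.033,0,-0.98]]'; python3 go.py .626 -.241 .2 180 .626 -.241 .017 180
```

```text
time: 24.53
tcp_pos: [0.5478, -0.0798, 0.1673]
tool_rot: [-0.001, 1.0, 0.0, -0.001]
wrist_force: [-0.5, -1.5, -1.1]
finger_gap: 0.0392
grip_force: 30.0
t 24.5 [ 0.5478 -0.0798  0.1973] phi -179.9 gap 0.0392 grip 30.0 F [-0.5 -1.5 -1.1]
[-0.26  -0.538 -0.01 ] turn 0.002 rows>= 5
[-0.261 -0.538  0.6  ] turn 0.002 rows>= 7
```

```bash
python3 -m jog '[[-0.26,-0.538,0,0],[-0.26,-0.538,0,0],[-0.26,-0.538,0,0],[-0.26,-0.538,0,0],[-0.26,-0.538,0,0],[-0.26,-0.538,0,0],[-0.26,-0.538,0,0],[-0.26,-0.538,0.12,0],[-0.26,-0.538,0.25,0],[-0.26,-0.538,0.37,0],[-0.26,-0.538,0.47,0],[-0.26,-0.538,0.54,0],[-0.26,-0.538,0.59,0],[-0.26,-0.538,0.59,0],[-0.26,-0.538,0.59,0]]'; python3 go.py .626 -.241 .0165 180
```

```text
time: 25.78
tcp_pos: [0.6274, -0.2396, -0.0078]
tool_rot: [-0.002, 1.0, 0.0, -0.0]
wrist_force: [0.8, 0.0, -0.1]
finger_gap: 0.0387
grip_force: 30.0
t 25.8 [ 0.6274 -0.2396  0.0222] phi -179.7 gap 0.0387 grip 30.0 F [ 0.8  0.  -0.1]
[ 0.005 -0.005  0.019] turn 0.005 rows>= 1
```

```bash
python3 -m jog '[[0,0,0.015,0],[0,0,0.015,0],[0,0,0.015,0]]'; python3 -m jog '[[0,0,0,0],[0,0,0,0],[0,0,0,0],[0,0,0,0],[0,0,0,0],[0,0,0,0]]' 0.65;  python3 -m jog '[[0,0,-0.1,0],[0,0,-0.2,0],[0,0,-0.3,0],[0,0,-0.42,0],[0,0,-0.55,0],[0,0,-0.6,0],[0,0,-0.6,0],[0,0,-0.6,0]]'; python3 wl.py; python3 go.py .467 -.0835 .2 157.5
```

```text
time: 26.03
tcp_pos: [0.6281, -0.2412, -0.0114]
tool_rot: [-0.002, 1.0, -0.0, 0.001]
wrist_force: [-1.0, -0.0, -0.0]
finger_gap: 0.0392
grip_force: 30.0
time: 26.53
tcp_pos: [0.6275, -0.241, -0.0126]
tool_rot: [-0.002, 1.0, 0.0, 0.0]
wrist_force: [0.5, -0.4, -0.0]
finger_gap: 0.0572
grip_force: 0.0
time: 27.2
tcp_pos: [0.6276, -0.2412, 0.1678]
tool_rot: [-0.002, 1.0, -0.0, 0.0]
wrist_force: [-0.0, 0.5, -0.5]
finger_gap: 0.0573
grip_force: 0.0
[  31    0   95  132 6248] mean [ 492.7346 -448.2769] rect [ 493.6 -467.2] [197.9 133.1] 60.3
[ 362    0   61   78 2431] mean [466.5806 -83.4824] rect [461.8 -81.4] [ 46.3 113.7] 66.8
[ 213  159   83   56 3332] mean [ 656.3934 -240.9995] rect [ 650.4 -240.9] [66.7 97. ] 0.2
[ 364  167   38   37 1018] mean [646.6141 -83.6006] rect [646.8 -82.9] [55.2 38.4] 54.5
[   0  175   58   50 2279] mean [ 674.0778 -582.5526] rect [ 668.9 -590.9] [ 80.9 137.9] 3.3
t 27.2 [ 0.6267 -0.2412  0.1963] phi -179.8 gap 0.0574 grip 0.0 F [ 0.3  1.  -1.9]
[ 0.53   0.527 -0.012] turn 0.378 rows>= 6
```

The tee rests at (650,−241), square in its bin. Now the valve.

```bash
python3 -m jog '[[0.53,0.527,0,0.38],[0.53,0.527,0,0.38],[0.53,0.527,0,0.38],[0.53,0.527,0,0.38],[0.53,0.527,0,0.38],[0.53,0.527,0,0.38],[0.53,0.527,0,0.38],[0.53,0.527,0.1,0.38],[0.53,0.527,0.2,0.38],[0.53,0.527,0.2,0.38],[0.53,0.527,0.2,0.38]]' 0.75
python3 - <<'E'
from rig import arm
import cv2
c=arm.camera("wrist"); cv2.imwrite("pics/w7.png",c["img"][:,:,::-1])
E
python3 wl.py; python3 go.py .467 -.0835 .010 157.5
```

```text
time: 28.17
tcp_pos: [0.4667, -0.0836, 0.1059]
tool_rot: [0.196, 0.981, 0.0, -0.002]
wrist_force: [-0.0, 0.3, 0.2]
finger_gap: 0.0663
grip_force: 0.0
[ 228  131   48   94 2833] mean [456.8077 -80.2422] rect [462.7 -83. ] [43.9 90.4] 67.4
[420 209  44  16 324] mean [587.8192 103.0724] rect [588.5  99.1] [61.7 15.2] 87.1
t 28.3 [ 0.4687 -0.0835  0.138 ] phi 157.4 gap 0.0653 grip 0.0 F [ 0.1 -0.5  0. ]
[ 0.005 -0.002  0.427] turn -0.002 rows>= 4
```

View pics/w7.png

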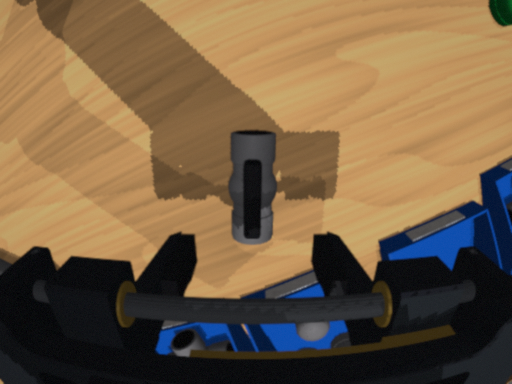

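The valve stands upright at (253,187), aligned and centred between the fingers. Descend to tip height 13 mm, so the palm clears the handle.

```bash
python3 -m jog '[[0,0,0.1,0],[0,0,0.2,0],[0,0,0.3,0],[0,0,0.37,0],[0,0,0.415,0],[0,0,0.415,0],[0,0,0.415,0]]'; python3 -m jog '[[0,0,0,0],[0,0,0,0],[0,0,0,0],[0,0,0,0],[0,0,0,0],[0,0,0,0],[0,0,0,0],[0,0,0,0],[0,0,0,0]]' 0 40; python3 -m jog '[[0,0,-0.12,0],[0,0,-0.25,0],[0,0,-0.38,0],[0,0,-0.5,0],[0,0,-0.63,0],[0,0,-0.63,0],[0,0,-0.63,0]]'; python3 go.py .646 .084 .2 87.6
```

```text
time: 28.85
tcp_pos: [0.4689, -0.0836, -0.0163]
tool_rot: [0.196, 0.981, 0.0, 0.0]
wrist_force: [-0.1, 0.4, 0.1]
finger_gap: 0.0662
grip_force: 0.0
time: 29.6
tcp_pos: [0.4685, -0.0841, -0.0161]
tool_rot: [0.196, 0.981, -0.001, 0.001]
wrist_force: [-1.2, -1.0, 7.2]
finger_gap: 0.0434
grip_force: 40.0
time: 30.18
tcp_pos: [0.4691, -0.084, 0.1737]
tool_rot: [0.196, 0.981, -0.001, 0.002]
wrist_force: [-0.2, -0.7, -2.2]
finger_gap: 0.0435
grip_force: 40.0
t 30.2 [ 0.4691 -0.084   0.2037] phi 157.4 gap 0.0435 grip 40.0 F [-0.2 -0.7 -2.2]
[-0.329  0.744  0.014] turn 1.163 rows>= 10
```

```bash
python3 -m jog '[[-0.33,0.74,0,1],[-0.33,0.74,0,1],[-0.33,0.74,0,1],[-0.33,0.74,0,1],[-0.33,0.74,0,1],[-0.33,0.74,0,1],[-0.33,0.74,0,1],[-0.33,0.74,0,1],[-0.33,0.74,0,1],[-0.33,0.74,0,1],[-0.33,0.74,0,1]]'; python3 go.py .645 .086 .1 87.6
python3 - <<'E'
from rig import arm
import cv2
c=arm.camera("scene"); cv2.imwrite("pics/s4.png",cv2.resize(c["img"][150:290,80:400,::-1],(800,350)))
E
```

```text
time: 31.1
tcp_pos: [0.6435, 0.0832, 0.1701]
tool_rot: [0.659, 0.752, -0.001, -0.001]
wrist_force: [0.5, -0.4, -1.8]
finger_gap: 0.0433
grip_force: 40.0
t 31.1 [0.6435 0.0832 0.2001] phi 97.5 gap 0.0433 grip 40.0 F [ 0.5 -0.4 -1.8]
[0.009 0.007 0.334] turn 0.166 rows>= 3
```

View pics/s4.png

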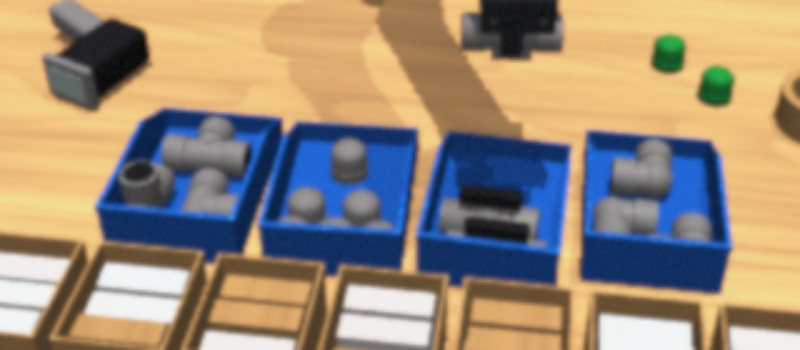

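The tee (205,150), cap (349,158) and elbow (640,170) are all seated on their floors. The valve hangs level in the gripper at (512,38), above the valve bin. Lowering it.

```bash
python3 -m jog '[[0.009,0.007,0,0.166],[0.009,0.007,0,0.166],[0.009,0.007,0.1,0.166],[0.009,0.007,0.2,0.166],[0.009,0.007,0.33,0.166],[0.009,0.007,0.33,0.166],[0.009,0.007,0.33,0.166],[0.009,0.007,0.33,0.166]]';  python3 go.py .645 .086 .0195 87.6
```

```text
time: 31.82
tcp_pos: [0.6472, 0.0867, 0.0745]
tool_rot: [0.723, 0.691, 0.001, 0.0]
wrist_force: [-0.2, 0.1, -0.9]
finger_gap: 0.0434
grip_force: 40.0
t 31.8 [0.6472 0.0867 0.1045] phi 87.5 gap 0.0434 grip 40.0 F [-0.2  0.1 -0.9]
[-0.003 -0.008  0.283] turn -0.002 rows>= 3
```

```bash
python3 -m jog '[[0,-0.006,0.08,0],[0,-0.006,0.16,0],[0,-0.006,0.22,0],[0,-0.006,0.26,0],[0,-0.006,0.28,0],[0,-0.006,0.28,0],[0,-0.006,0.28,0],[0,-0.006,0.28,0]]';  python3 go.py .645 .086 .0185 87.6
```

```text
time: 32.48
tcp_pos: [0.6458, 0.0868, -0.0094]
tool_rot: [0.723, 0.691, 0.001, 0.001]
wrist_force: [0.0, -1.1, -1.4]
finger_gap: 0.0435
grip_force: 40.0
t 32.5 [0.6458 0.0868 0.0206] phi 87.4 gap 0.0435 grip 40.0 F [ 0.  -1.1 -1.4]
[-0.003 -0.003  0.007] turn -0.003 rows>= 1
```

Release with a small opening, since the fingers close along the bin's depth here, then go straight up.

```bash
python3 -m jog '[[0,0,0.006,0],[0,0,0.006,0],[0,0,0.006,0]]'; python3 -m jog '[[0,0,0,0],[0,0,0,0],[0,0,0,0],[0,0,0,0],[0,0,0,0],[0,0,0,0]]' 0.6;  python3 -m jog '[[0,0,-0.08,0],[0,0,-0.17,0],[0,0,-0.27,0],[0,0,-0.4,0],[0,0,-0.55,0],[0,0,-0.65,0],[0,0,-0.65,0],[0,0,-0.65,0]]'; python3 -m jog '[[0,0.5,0,0],[0,-0.5,0,0],[0,-0.6,0,0],[0,-0.6,0,0],[0,-0.6,0,0],[0,-0.6,0,0],[0,-0.6,0,0],[0,-0.6,0,0],[0,-0.6,0,0],[0,-0.6,0,0]]'; python3 go.py
python3 - <<'E'
from h import *
from rig import arm
c=arm.camera("scene"); cv2.imwrite("pics/s5.png",cv2.resize(c["img"][150:290,80:430,::-1],(800,320)))
for n in("scene","top"):
    c=arm.camera(n);P=cloud(c); m=(c["depth"]>0)&(abs(P[...,0]-.643)<.06)&(abs(P[...,1]-.085)<.06)&(P[...,2]>.012)&(P[...,2]<.1)
    q=P[m]; print(n,len(q),q[:,2].max() if len(q) else 0, np.round([q.min(0),q.max(0)],3).tolist())
E
```

```text
time: 32.73
tcp_pos: [0.6454, 0.0867, -0.012]
tool_rot: [0.723, 0.691, 0.001, 0.0]
wrist_force: [0.5, -0.7, 2.5]
finger_gap: 0.0433
grip_force: 40.0
time: 33.23
tcp_pos: [0.6444, 0.0864, -0.013]
tool_rot: [0.723, 0.691, -0.0, -0.0]
wrist_force: [0.4, 0.5, -0.0]
finger_gap: 0.0528
grip_force: 0.0
time: 33.9
tcp_pos: [0.6459, 0.0868, 0.1845]
tool_rot: [0.723, 0.691, 0.002, 0.001]
wrist_force: [-0.6, -0.2, -0.6]
finger_gap: 0.0528
grip_force: 0.0
time: 34.73
tcp_pos: [0.4657, 0.0943, 0.1817]
tool_rot: [0.723, 0.691, 0.0, -0.0]
wrist_force: [-0.0, 0.0, 0.3]
finger_gap: 0.0527
grip_force: 0.0
t 34.7 [0.4657 0.0943 0.2117] phi 87.4 gap 0.0527 grip 0.0 F [-0.   0.   0.3]
scene 797 0.0742209809670803 [[0.586, 0.025, 0.012], [0.673, 0.145, 0.074]]
top 520 0.07563513553917567 [[0.587, 0.025, 0.012], [0.666, 0.138, 0.076]]
```

View pics/s5.png

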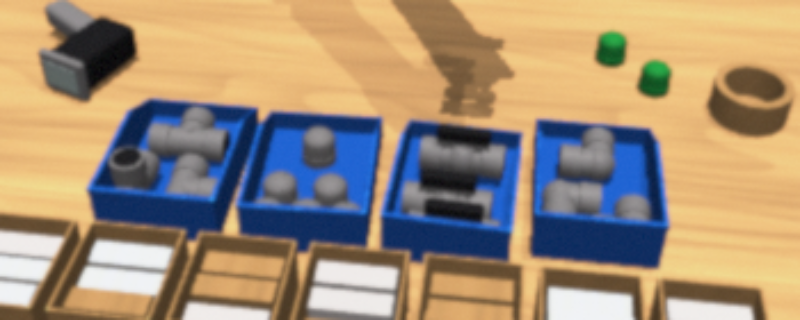

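The valve is upright in its bin, with body at (462,157) and handle at (463,135). The other three fittings are in place, and the scanner (88,50), tape (750,98) and green caps are untouched. Handing in.

```bash
python3 -c "
from rig import arm
print(arm.sign_off())"
```

```text
the job is handed in; nothing more can be done
None
```

I put the tee, elbow, ball valve and cap on the floor at the front of their own bins, upright and released; the scanner, tape and green caps were not disturbed, and I handed the job in at about 35 s (no verdict was returned).

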